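# Dim the blue-light table and hold its sprung shield at the index

## Robot

A 6-joint arm with a two-finger parallel gripper is mounted at the origin on a cart in front of the work surface, level with it; the furniture and walls round the work are solid. World frame = base frame: x ahead of the robot, y to its left, z up, the work surface at z = 0. Lengths are in m, angles in rad, forces in N, time in s.
With the tool pointing down it reaches from about 0.3 to 0.775 m from the base axis. Payload 14.6 kg.
Tool frame: the origin (TCP) lies at the very end of the fingers, on their centre line; the grasp point (between the pads) lies 19 mm behind it (ctrl.grasp_offset is the distance from the TCP to the grasp point, in m); z points along the fingers, y is the line along which they close (so a half turn about z gives the same grasp; the last joint's range is limited). The gripper opens to 94 mm and grips with 3 to 60 N. Pads are 16 mm wide; open, the fingers measure 119 mm over their backs; the gripper's body (75 mm by 177 mm) begins 78 mm behind the grasp point.
Start: joints at [-1.294, 0.3, 1.521, -0, 1.321, -0.067], TCP at [0.185, -0.518, 0.205] pointing down, gripper open.
Joint ranges: [-3.03, 3.03], [-0.79, 2.21], [0.23, 2.52], [-1.04, 4.18], [0, 3.07], [-2.55, 2.55]. Speed limits (rad/s): [2.22, 2.22, 2.57, 3.14, 3.14, 3.14].

## Interface

Orientations are given as [roll, pitch, yaw] about the fixed x, y, z axes, in that order (R = Rz(yaw) Ry(pitch) Rx(roll)).
In Python, from station import ctrl gives the robot as it stands.
- The arm moves only by the tool step_arm, never from a script. Its argument "plan" is a list that holds one entry, the list of rows, each a list of 6 numbers: the shift along the tool's x, y, z in units of 30 mm (1.0 is 30 mm), then the turn, a rotation vector about the tool's x, y, z in units of 6 degrees (1.0 is 6 degrees). In form: [[[dx, dy, dz, wx, wy, wz], ...]]. A call has 1 to 8 rows; each row is the pose to reach, as a shift and turn from the pose commanded when the call began, along the tool's axes at that moment; what a row does not reach only later rows make up. A row lasts 1/12 s, in which the tool goes at most 41.7 mm and 7.16 degrees, less where a joint would pass 70% of its speed; a pose out of reach is approached as far as the arm can. A call with a gripper value outside its range is refused whole. "grip" is the opening, from 0 (shut) to 1 (fully open), set as the call begins (left out, the last holds). The fingers move at their own pace and stop on an object; "squeeze" is the grip in N (left out, the last holds). Time passes only in rows, so rows that repeat a pose let the fingers close. It gives the time, the measured TCP pose, the force, the opening and the grip force at its end, in the units of the state.
- ctrl.get_obs(): the state, without advancing time (a new reading comes with each control period).
- ctrl.camera(name): name is "side" or "top" or "wrist"; returns the picture (420x560x3 uint8, red, green, blue); there is no depth.
- ctrl.camera_model(name): a dict with "intrinsics" (3x3 intrinsics, pixels), "R" (3x3) and "t" (3): a world point X has camera coordinates R X + t; the wrist camera has in their place "tool_from_camera" (4x4, takes a point from camera to tool coordinates, whose origin is the TCP and whose axes are the flange's). Camera axes: x right, y down, z forward; pixel columns grow to the right and rows downward; lengths in m; the calibration is good to about 2 mm. A picture is of the moment at which its call begins: read the wrist's pose just before it. camera_model takes no time and is no camera call.
- ctrl.hand_in(): hands the job in; it is judged then, once.
Trained networks look in the newest picture that a camera, given by its name, has taken for a name from the list of things; names that differ only in an ending like _2 or _b are one class to them, and where a whole thing is asked for, a point or a joint stands for the part that bears it (a point fixed in the world has none). Each returns a list of dicts, best first, with "confidence" (0 to 1); they miss things now and then, are a little off and sometimes report something else, mostly with a low value. They report only what shows in the picture. A call takes as long as a camera call.
- ctrl.masks_of(query, camera): "pixels" (420x560 bool, what is visible of it) and "at" ([column, row] in pixels, amid what is visible of it).
- ctrl.place_of(query, camera): "at" ([column, row] in pixels: a listed point, or the origin of a listed thing).
The state is a dict: "time_s": time; "qpos": joint angles; "joint_vel": joint speeds; "tau": joint torques, N m; "ee_pos": TCP position; "eef_rot": TCP orientation; "force": force on the tool from outside, world axes, zero at the start; "moment": the same for the moment, N m; "grip_width": finger opening in m; "grip_force": force on a finger pad.
Only numpy, scipy, OpenCV 4.12 (cv2) and the standard library are available. Lean on these libraries where they do the work, as an engineer would, in place of code of your own. Each camera call takes 0.05 s, during which the arm holds its last target. There are 200 camera calls.

## Task

A colleague is about to sample the gel on the blue-light table. With the amber shield still shut, turn the brightness dial down to the green mark; then raise the shield against its spring by the bar at its front until its white pointer stands level with the orange index on the quadrant, without swinging it well past, and finish while holding it there, still and with the gripper. Leave the gel tray, the index setting and the other things on the bench where they are.

Things in the scene. Friction and masses are not known exactly. Their poses are not given: they have to be found in the camera images.
- light_table: blue-light table for gels: fixed white box 250 deep (x) x 320 wide (y) x 60 high, with a glowing blue glass on the left part of its top and a dark control strip on the right; origin under its centre on the bench, x points to its rear (hinge side), y to its left; its yaw varies
- dial (a joint): brightness dial, a black round knob on the right of the table's top that turns about a vertical axis, stiff enough to stay where it is left (0.04 N m). The value in rad grows clockwise seen from above, 0 (off, white line towards front left) to 4.71 (full, front right); the green mark is at 1.2. It starts brighter than that, between 2.2 and 3.3
- dial_grip (a point): point on the dial's axis, 86 above the bench, 4 below the dial's top. The dial is round, 32 mm across where gripped and 30 high over the table's top (60 above the bench), with a 41 mm skirt on its lowest 5 mm; 65 mm free between its axis and the shield's edge. The x axis of this point points along the white line
- green_mark (a point): centre of the green bar printed beside the dial, 29.5 mm from the dial's axis, to which the white line must point
- shield: amber clear cover over the glass, 217 deep x 192 wide, 32 mm skirts, sprung shut about its rear upper edge; origin on the hinge line at mid width, 94 above the bench; shut, its axes are the table's; opens (front up) by turning about +y, stop at 60 deg. Spring 0.6 N m shut plus 0.9 N m per rad, weight about 0.3 kg: some 4 N at the bar to start, 5 to 7 N at the index; let go, it falls shut
- grip_bar (a point): middle of the black round grip bar across the front of the shield: 12 mm diameter, 100 mm long along y, about 32 mm free between it and the shield's front; 255 mm in front of the hinge line and 6 mm above it, so 100 above the bench when shut, at mid width of the shield. Being round, it can turn between the finger pads while the shield swings
- pointer (a point): point on the white pointer fin on the shield's left edge, 85 mm from the hinge line in the plane of the shield; turns with the shield
- index_tip (a point): point on the black line of the orange index, a small block with a thumb screw clamped on the dark quadrant at the shield's left edge, 85 mm from the same hinge line; its axes are those of the shield when the shield is at the index's angle. The pointer passes 7 mm beside it
- index (a joint): angle at which the index is clamped, rad: the shield's opening wanted, 0.42 to 0.72; must not be shifted
- hinge (a point): middle of the shield's hinge line, fixed to the table
- gel_tray: clear gel tray with a cast gel, 68 x 152 x 24, loose on the blue glass under the shield; origin under its centre
- timer: white bench timer, 62 x 66 x 17, loose bystander; origin under its centre
- forceps: steel forceps, 122 long, 7 high, loose bystander; origin under the centre
- comb: white gel comb, 24 x 100 x 12, loose bystander; origin under its centre
- marker: white felt marker with a blue cap, 124 long, 15 high, loose bystander; origin under its centre

How it is judged:
On the way, in this order (a step that is already met when the one before it is completed fails the run):
1. the dial is at the green mark while the shield is shut (value of joint dial between 1.08 and 1.32 rad and angle between shield's own z axis and vertical below 0.06 rad), for 0.2 s.
2. the shield is raised until its pointer is level with the index (z of pointer in the frame of index_tip between -0.006 and 0.006 m), for 0.3 s.
At the end, for the whole second after the job is handed in: The dial stands within 0.12 rad of the green mark (1.2 rad); the fingers hold the shield (more than 2 N of contact) still, with its pointer within 6 mm (4 degrees) of level with the index; the tray does not prop it (all of step 2 and angular speed of shield below 0.05 rad/s and contact force between the fingers and shield above 2 N and contact force between gel_tray and shield below 0.2 N and value of joint dial between 1.08 and 1.32 rad); the arm keeps its last pose, push and grip.
It fails at once if the shield is raised while the dial is still brighter than the green mark (angle between shield's own z axis and vertical above 0.12 rad and value of joint dial above 1.36 rad).
It fails at once if the shield swings well past the index (more than 13 degrees, 20 mm at the pointer) (z of pointer in the frame of index_tip above 0.02 m).
It fails at once if the index is shifted on the quadrant (distance of index_tip from where it was at the start of the episode above 0.005 m).
It fails at once if the gel tray is shifted by more than 15 mm (distance of gel_tray from where it was at the start of the episode above 0.015 m).
It fails at once if a bystander is shifted by more than 20 mm (distance of any of timer, forceps, comb, marker from where it was at the start of the episode above 0.02 m).
It also fails if it takes over 61 s, if anything falls off the work surface, if the arm or the gripper's body presses on something with over 40 N, if the wrist force passes 120 N, or if a joint passes its speed limit or range.

## Working session

There is one attempt and no reset: what is moved stays moved. The work goes in short steps, Python scripts to look and compute and a tool call to move; the robot and the scene stay as the last step left them, time stands still between calls to the robot, and variables do not carry over. Pictures are saved under pics/ and viewed, at most 10 in all, crops included, and the job is handed in when it is done.

Besides the shell and the picture viewer there is one more tool, called after "Call:" as name(argument=value, ...) on one line, values as JSON. step_arm: Moves the arm, as the interface text tells. Its arguments: {"type":"object","properties":{"plan":{"type":"array","items":{"type":"array","items":{"type":"array","items":{"type":"number"}}}},"grip":{"type":"number"},"squeeze":{"type":"number"}},"required":["plan"]}

```bash
ls; mkdir -p pics
cat > h.py <<'E'
import numpy as np, cv2
from scipy.spatial.transform import Rotation as Ro
from station import ctrl
def cam(name):
    m=ctrl.camera_model(name); K=np.array(m["intrinsics"])
    if "R" in m: return K,np.array(m["R"]),np.array(m["t"])
    o=ctrl.get_obs(); T=np.eye(4); T[:3,:3]=Ro.from_euler('xyz',o["eef_rot"]).as_matrix(); T[:3,3]=o["ee_pos"]
    C=np.linalg.inv(T@np.array(m["tool_from_camera"])); return K,C[:3,:3],C[:3,3]
def proj(c,X):
    K,R,t=c; p=K@(R@np.asarray(X)+t); return p[:2]/p[2]
def atz(c,uv,z):
    K,R,t=c; d=R.T@np.linalg.solve(K,[uv[0],uv[1],1]); o=-R.T@t; return o+d*(z-o[2])/d[2]
def snap(name,f):
    c=cam(name); im=ctrl.camera(name); cv2.imwrite("pics/"+f,im[:,:,::-1]); return c,im
E
python3 - <<'E'
from h import *
np.set_printoptions(precision=4,suppress=True)
Z=dict(dial_grip=.086,green_mark=.06,grip_bar=.1,hinge=.094,light_table=0,pointer=None,index_tip=None)
for n in ("top","side"):
    c,im=snap(n,n+"0.png"); print(n,-c[1].T@c[2])
    for q in list(Z)+["gel_tray","timer","forceps","comb","marker"]:
        r=ctrl.place_of(q,n)
        for d in r[:2]: print(q,np.round(d["at"],1),round(d["confidence"],2), atz(c,d["at"],Z.get(q,0)) if Z.get(q,0) is not None else '')
o=ctrl.get_obs(); print(o["time_s"],o["ee_pos"],o["eef_rot"],o["force"],ctrl.grasp_offset)
E
```

```text
pics
top [0.3889 0.0983 1.1489]
dial_grip [313.4 171.2] 0.72 [ 0.6087 -0.0262  0.086 ]
green_mark [206.7 156.1] 0.69 [0.6579 0.2635 0.06  ]
green_mark [305.9 168.1] 0.64 [ 0.6229 -0.0087  0.06  ]
grip_bar [266.2 212.7] 0.91 [0.4963 0.1013 0.1   ]
hinge [246.6 123.9] 0.78 [0.7378 0.1523 0.094 ]
light_table [270.1 167.7] 0.95 [0.6375 0.0893 0.    ]
pointer [216.5 161.2] 0.61 
index_tip [402.6 267. ] 0.6 
index_tip [209.4 153.4] 0.56 
timer [157.  245.6] 0.58 [0.4163 0.4087 0.    ]
forceps [401.2 267.2] 0.57 [ 0.3482 -0.2796  0.    ]
comb [147.1 177. ] 0.57 [0.6123 0.442  0.    ]
marker [254.7 262.2] 0.74 [0.367  0.1349 0.    ]
side [ 0.4563 -0.9947  0.8145]
dial_grip [310.9 239.4] 0.6 [ 0.6063 -0.0459  0.086 ]
green_mark [308.4 236.4] 0.63 [0.6057 0.0043 0.06  ]
grip_bar [268.9 209.4] 0.98 [0.4842 0.1111 0.1   ]
hinge [342.2 205. ] 0.72 [0.7374 0.1297 0.094 ]
hinge [295.7 187.6] 0.17 [0.5893 0.2618 0.094 ]
light_table [312.2 235. ] 0.63 [0.6318 0.0908 0.    ]
light_table [311.9 240.1] 0.38 [0.6269 0.062  0.    ]
pointer [305.6 191.7] 0.63 
index_tip [338.4 204.7] 0.39 
timer [251.3 193. ] 0.58 [0.421  0.3948 0.    ]
forceps [269.1 211.5] 0.74 [0.4882 0.2511 0.    ]
forceps [223.2 328.1] 0.7 [ 0.3465 -0.2961 -0.    ]
marker [236.5 232.5] 0.56 [0.3686 0.1248 0.    ]
1.3 [ 0.1854 -0.5178  0.2054] [-3.1416  0.      0.3438] [0.2093 0.092  0.0208] 0.0188
```

Run:
```python
import cv2
a=cv2.imread("pics/top0.png"); cv2.imwrite("pics/topc.png",cv2.resize(a[100:300,140:410],None,fx=2.9,fy=2.9,interpolation=cv2.INTER_CUBIC))
b=cv2.imread("pics/side0.png"); cv2.imwrite("pics/sidec.png",cv2.resize(b[150:350,200:400],None,fx=3,fy=3,interpolation=cv2.INTER_CUBIC))
```

```text
(no output)
```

View pics/topc.png

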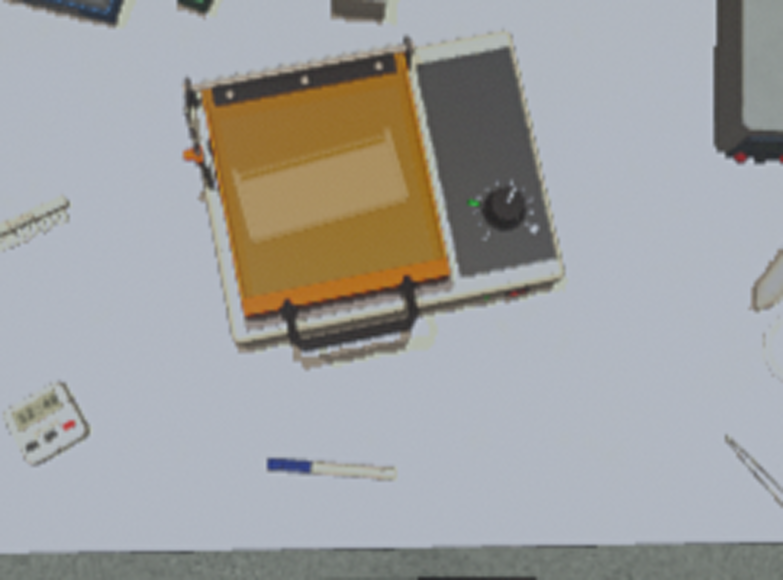

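View pics/sidec.png

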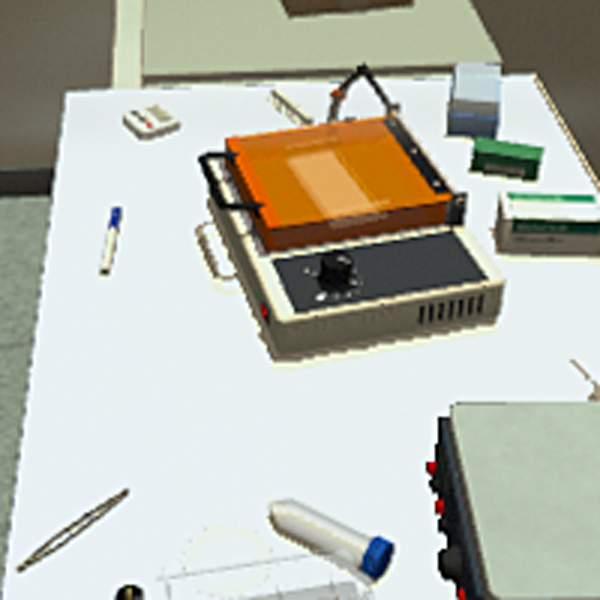

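Call:
step_arm(plan=[[[1.0,-0.5,-2.5,0,0,0.5],[18.8,-10.6,-2.5,0,0,3.3],[18.8,-10.6,-2.5,0,0,3.3],[18.8,-10.6,-2.5,0,0,3.3],[18.8,-10.6,-2.5,0,0,3.3],[18.8,-10.6,-2.5,0,0,3.3],[18.8,-10.6,-2.5,0,0,3.3],[18.8,-10.6,-2.5,0,0,3.3]]], grip=0.7)

```text
time_s: 1.97
ee_pos: [0.3852, -0.2872, 0.2607]
eef_rot: [3.141, -0.0, -0.002]
force: [0.9, -0.9, -0.4]
grip_width: 0.0655
grip_force: 0.0
```

Call:
step_arm(plan=[[[7.3,-8.5,0,0,0,0],[7.3,-8.5,0,0,0,0],[7.3,-8.5,0,0,0,0],[7.3,-8.5,0,0,0,0],[7.3,-8.5,0,0,0,0],[7.3,-8.5,0,0,0,0],[7.3,-8.5,0,0,0,0],[7.3,-8.5,0,0,0,0]]])

```text
time_s: 2.63
ee_pos: [0.6029, -0.0345, 0.2603]
eef_rot: [3.142, -0.0, -0.002]
force: [1.2, 0.2, -0.3]
grip_width: 0.0659
grip_force: 0.0
```

Run:
```python
from h import *
np.set_printoptions(precision=4,suppress=True)
o=ctrl.get_obs(); print(o["time_s"],o["ee_pos"],o["eef_rot"])
c,im=snap("wrist","w1.png"); print("cam",-c[1].T@c[2])
for q,z in dict(dial_grip=.086,green_mark=.06).items():
    for d in ctrl.place_of(q,"wrist")[:2]: print(q,np.round(d["at"],1),round(d["confidence"],2),atz(c,d["at"],z))
t=cam("top"); f=lambda u,v:atz(t,(140+u/2.9,100+v/2.9),.06)
for p in [(238,348),(563,280),(512,36)]: print(f(*p))
for a in [(206.5,153.4)]:
  s=cam("side"); b=(312.3,181)
  from scipy.optimize import least_squares
  r=least_squares(lambda X:np.r_[proj(t,X)-a,proj(s,X)-b],[.67,.25,.15]); print("index",r.x,r.fun)
```

```text
2.6333 [ 0.6029 -0.0345  0.2603] [ 3.1415 -0.0002 -0.0016]
cam [ 0.6789 -0.0342  0.4399]
dial_grip [276.2 191.8] 0.69 [ 0.6057 -0.0301  0.086 ]
green_mark [255.7 177.8] 0.92 [ 0.6182 -0.0043  0.06  ]
[0.4817 0.2204 0.06  ]
[ 0.5432 -0.0845  0.06  ]
[ 0.7818 -0.0418  0.06  ]
index [0.6493 0.2545 0.1234] [-0.0004  0.0337  0.0465 -0.0113]
```

View pics/w1.png

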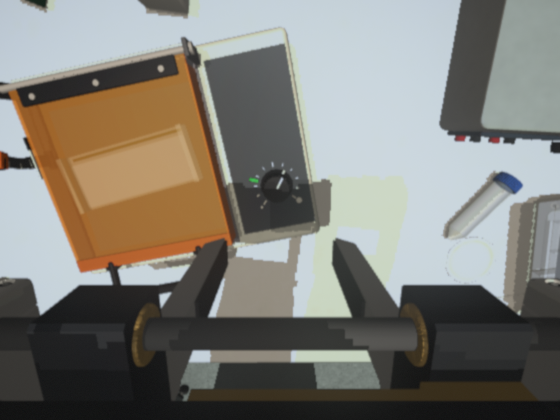

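Run:
```python
from h import *
np.set_printoptions(precision=4,suppress=True)
a=cv2.imread("pics/w1.png"); x0,y0=240,155
b=cv2.resize(a[y0:y0+60,x0:x0+75],None,fx=10,fy=10,interpolation=cv2.INTER_CUBIC)
c=cam("wrist")
hsv=cv2.cvtColor(a[y0:y0+60,x0:x0+75],cv2.COLOR_BGR2HSV)
g=(hsv[...,0]>40)&(hsv[...,0]<85)&(hsv[...,1]>120); v,u=np.nonzero(g); print("green",u.mean()+x0,v.mean()+y0,len(u),atz(c,(u.mean()+x0,v.mean()+y0),.06))
for D in [(.6116,-.033),(.6057,-.0301)]:
  for z,r,col in ((.09,.015,(0,0,255)),(.0605,.0205,(255,255,0))):
    pts=[((proj(c,[D[0]+r*np.cos(t),D[1]+r*np.sin(t),z])-[x0,y0]+.5)*10).astype(int) for t in np.linspace(0,6.28,60)]
    cv2.polylines(b,[np.array(pts)],True,col if D[0]>.61 else (255,0,255),1)
cv2.imwrite("pics/w1c.png",b)
```

```text
green 253.1153846153846 179.6153846153846 26 [ 0.6155 -0.0009  0.06  ]
```

View pics/w1c.png

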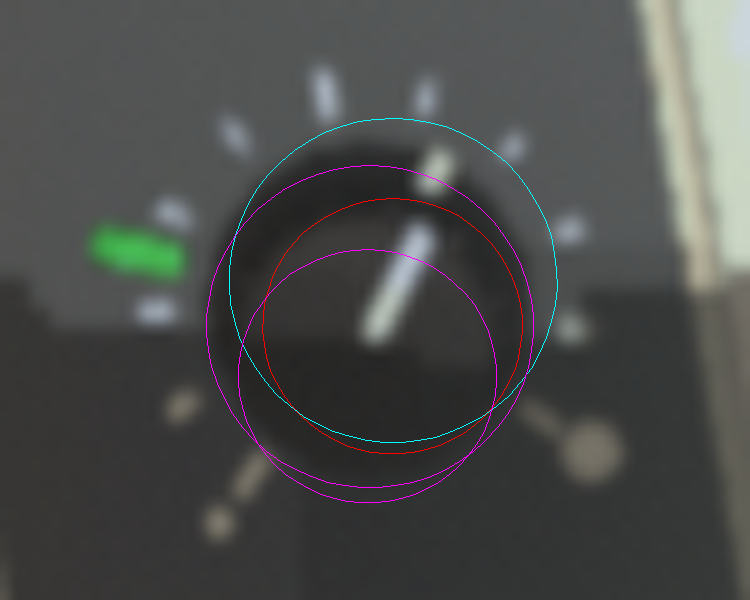

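Call:
step_arm(plan=[[[0.21,-0.16,1.3,0,0,0],[0.21,-0.16,2.6,0,0,0],[0.21,-0.16,3.9,0,0,0],[0.21,-0.16,4.5,0,0,0],[0.21,-0.16,4.5,0,0,0],[0.21,-0.16,4.5,0,0,0]]])

```text
time_s: 3.28
ee_pos: [0.6079, -0.0326, 0.1258]
eef_rot: [3.142, 0.0, -0.003]
force: [0.7, 0.0, 0.4]
grip_width: 0.0656
grip_force: 0.0
```

Call:
step_arm(plan=[[[0.04,-0.1,0.8,0,0,0],[0.04,-0.1,1.5,0,0,0],[0.04,-0.1,1.92,0,0,0],[0.04,-0.1,1.92,0,0,0],[0.04,-0.1,1.92,0,0,0]]])

```text
time_s: 3.7
ee_pos: [0.6099, -0.0291, 0.0691]
eef_rot: [3.141, -0.001, -0.002]
force: [1.2, -0.8, 1.0]
grip_width: 0.0657
grip_force: 0.0
```

Call:
step_arm(plan=[[[0,0,0,0,0,0],[0,0,0,0,0,0],[0,0,0,0,0,0],[0,0,0,0,0,0],[0,0,0,0,0,0],[0,0,0,0,0,0]]], grip=0.2, squeeze=25)

```text
time_s: 4.2
ee_pos: [0.6096, -0.0304, 0.0681]
eef_rot: [3.139, -0.001, -0.002]
force: [-0.1, -6.8, 2.0]
grip_width: 0.0316
grip_force: 25.0
```

Call:
step_arm(plan=[[[0,0.03,0,0,0,-1.1],[0,0.03,0,0,0,-2.2],[0,0.03,0,0,0,-3.3],[0,0.03,0,0,0,-4.4],[0,0.03,0,0,0,-5.5],[0,0.03,0,0,0,-6.6],[0,0.03,0,0,0,-7.7],[0,0.03,0,0,0,-8.6]]])

```text
time_s: 4.87
ee_pos: [0.6096, -0.0303, 0.0681]
eef_rot: [3.14, 0.0, 0.905]
force: [-1.1, -3.5, 3.4]
grip_width: 0.0313
grip_force: 25.0
```

Call:
step_arm(plan=[[[0,0,0,0,0,-1.1],[0,0,0,0,0,-2.2],[0,0,0,0,0,-3.3],[0,0,0,0,0,-4.4],[0,0,0,0,0,-5.5],[0,0,0,0,0,-6.6],[0,0,0,0,0,-7.6],[0,0,0,0,0,-8.5]]])

```text
time_s: 5.53
ee_pos: [0.6095, -0.0303, 0.0681]
eef_rot: [3.142, 0.001, 1.794]
force: [-1.7, -3.7, 3.5]
grip_width: 0.0308
grip_force: 25.0
```

Call:
step_arm(plan=[[[0,0,0,0,0,0],[0,0,0,0,0,0],[0,0,0,0,0,0]]])

```text
time_s: 5.78
ee_pos: [0.6095, -0.0303, 0.0681]
eef_rot: [3.141, 0.001, 1.786]
force: [-1.9, -5.9, 2.5]
grip_width: 0.0316
grip_force: 25.1
```

Call:
step_arm(plan=[[[0,0,0,0,0,0],[0,0,0,0,0,0],[0,0,0,0,0,0],[0,0,0,0,0,0]]], grip=0.7)

```text
time_s: 6.12
ee_pos: [0.6094, -0.0294, 0.0676]
eef_rot: [-3.142, -0.0, 1.788]
force: [-0.5, -0.5, 0.4]
grip_width: 0.0544
grip_force: 0.0
```

Call:
step_arm(plan=[[[0,0,-0.7,0,0,0],[0,0,-2,0,0,0],[0,0,-3.3,0,0,0],[0,0,-4.6,0,0,0],[0,0,-5.9,0,0,0],[0,0,-6.5,0,0,0],[0,0,-6.5,0,0,0],[0,0,-6.5,0,0,0]]])

```text
time_s: 6.78
ee_pos: [0.6095, -0.0295, 0.263]
eef_rot: [3.14, 0.0, 1.789]
force: [0.2, -0.4, 0.0]
grip_width: 0.066
grip_force: 0.0
```

Run:
```python
from h import *
np.set_printoptions(precision=4,suppress=True)
o=ctrl.get_obs(); print(o["time_s"],o["ee_pos"],o["eef_rot"])
c,im=snap("wrist","w2.png"); print("cam",-c[1].T@c[2])
for q,z in dict(dial_grip=.086,green_mark=.06,grip_bar=.1,hinge=.094,index_tip=.125).items():
    for d in ctrl.place_of(q,"wrist")[:2]: print(q,np.round(d["at"],1),round(d["confidence"],2),atz(c,d["at"],z))
x,y=proj(c,[.6095,-.03,.075]).astype(int); print(x,y)
x0,y0=max(x-37,0),max(y-30,0)
cr=cv2.resize(im[y0:y0+60,x0:x0+75,::-1],None,fx=7,fy=7,interpolation=cv2.INTER_CUBIC)
C=np.zeros((420,1085,3),np.uint8); C[:,:560]=im[:,:,::-1]; C[:cr.shape[0],560:560+cr.shape[1]]=cr
cv2.imwrite("pics/w2c.png",cv2.resize(C,(800,310),interpolation=cv2.INTER_AREA)); print(x0,y0)
```

```text
6.7833 [ 0.6095 -0.0295  0.263 ] [3.1404 0.0003 1.7886]
cam [0.5937 0.0445 0.4425]
dial_grip [280.2 194.3] 0.7 [ 0.6107 -0.0299  0.086 ]
green_mark [292.1 170.2] 0.85 [ 0.6198 -0.0021  0.06  ]
grip_bar [192.3  40.7] 0.96 [0.4893 0.1084 0.1   ]
hinge [442.6  45.4] 0.94 [0.7397 0.1607 0.094 ]
279 192
242 162
```

View pics/w2c.png

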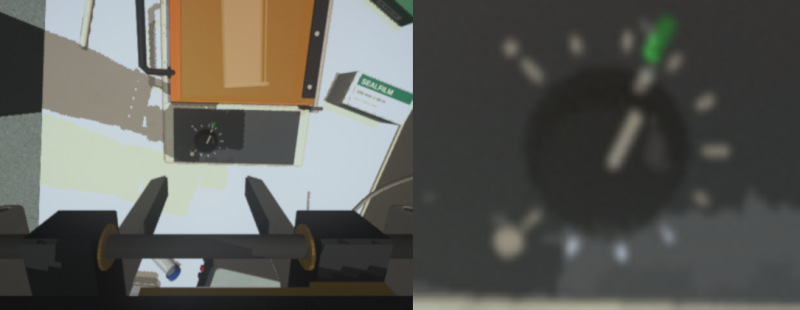

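Call:
step_arm(plan=[[[1.2,-0.7,0,0,0,0],[2.4,-1.4,0,0,0,0.1],[3.6,-2.1,0,0,0,0.2],[4.8,-2.8,0,0,0,0.2],[5.31,-2.94,0,0,0,0.2],[5.31,-2.94,0,0,0,0.2],[5.31,-2.94,0,0,0,0.2]]])

```text
time_s: 7.67
ee_pos: [0.4887, 0.1072, 0.2627]
eef_rot: [3.141, 0.0, 1.769]
force: [0.4, -0.4, -0.5]
grip_width: 0.0658
grip_force: 0.0
```

```bash
cat > look.py <<'E'
import sys
from h import *
np.set_printoptions(precision=4,suppress=True)
o=ctrl.get_obs(); print(o["time_s"],o["ee_pos"],o["eef_rot"],o["force"],o["grip_force"])
c,im=snap("wrist",sys.argv[1]+".png"); print("cam",-c[1].T@c[2])
out=dict(c=[x.tolist() for x in c])
for q,z in dict(grip_bar=.1,hinge=.094,index_tip=.125,pointer=.1).items():
    for d in ctrl.place_of(q,"wrist")[:2]:
        print(q,np.round(d["at"],1),round(d["confidence"],2),atz(c,d["at"],z)); out.setdefault(q,[float(x) for x in d["at"]])
h=cv2.cvtColor(im,cv2.COLOR_RGB2HSV)
import json; json.dump(out,open(sys.argv[1]+".json","w"))
if "index_tip" in out:
    x,y=map(int,out["index_tip"]); x0=min(max(x-40,0),480); y0=min(max(y-30,0),360)
    cr=cv2.resize(im[y0:y0+60,x0:x0+80,::-1],None,fx=7,fy=7,interpolation=cv2.INTER_CUBIC)
    C=np.zeros((420,1120,3),np.uint8); C[:,:560]=im[:,:,::-1]; C[:,560:]=cr
    cv2.imwrite("pics/"+sys.argv[1]+"c.png",cv2.resize(C,(800,300),interpolation=cv2.INTER_AREA)); print("crop",x0,y0)
E
python3 look.py w3
```

```text
7.6667 [0.4887 0.1072 0.2627] [3.1415 0.0001 1.7695] [ 0.4485 -0.3647 -0.5184] 0.0
cam [0.4745 0.1815 0.4422]
grip_bar [282.8 195.6] 0.8 [0.4922 0.1089 0.1   ]
hinge [498.6 193.7] 0.8 [0.7374 0.1591 0.094 ]
index_tip [462.5  95. ] 0.66 [0.6425 0.2468 0.125 ]
pointer [436.5 103.1] 0.89 [0.6316 0.2388 0.1   ]
pointer [464.3  94.9] 0.43 [0.6575 0.2524 0.1   ]
crop 422 65
```

View pics/w3c.png

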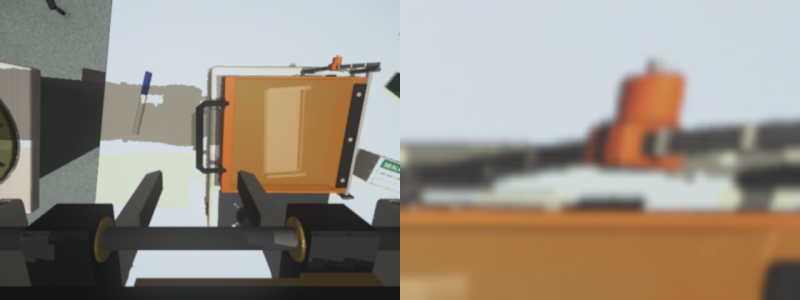

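Run:
```python
from h import *
import json
from scipy.optimize import least_squares
d=json.load(open("w3.json")); w=[np.array(x) for x in d["c"]]; t=cam("top"); s=cam("side")
def X(a,r=.085):
    th,y=a; ps=np.radians(11.3); xh=np.array([np.cos(ps),np.sin(ps),0]); yh=np.array([-xh[1],xh[0],0])
    return np.array([.738,.158,.094])-r*np.cos(th)*xh+y*yh+np.array([0,0,r*np.sin(th)])
for use in ("wts","wt","ws","w"):
    o=[]
    if "w" in use:o.append((w,d["index_tip"]))
    if "t" in use:o.append((t,(209,153.4)))
    if "s" in use:o.append((s,(312.3,181)))
    r=least_squares(lambda a:np.r_[tuple(proj(c,X(a))-p for c,p in o)],[.5,.107]); print(use,r.x,r.fun.round(1))
for th in (.42,.5,.6,.7): print(th,proj(w,X([th,.107])),proj(t,X([th,.107])),proj(s,X([th,.107])))
```

```text
wts [0.42180586 0.10512936] [ 0.9  0.3  0.5  2.5 -1.8 -0.1]
wt [0.41917225 0.10529372] [0.7 0.1 0.5 2.6]
ws [0.41391644 0.1052788 ] [ 0.2  0.2 -1.9  0. ]
w [0.4105117  0.10546719] [-0.  0.]
0.42 [463.52942579  93.2238845 ] [208.80064345 156.10666591] [310.35441237 180.70243993]
0.5 [470.48065547  92.51861426] [208.23636569 154.40340577] [311.20398886 179.11788443]
0.6 [480.0537713   91.64215715] [207.49479503 152.03273586] [312.44158019 177.19599658]
0.7 [490.54374396  90.78410884] [206.72031735 149.41463491] [313.86278846 175.35930149]
```

Call:
step_arm(plan=[[[0.2,1.1,0,0,-1.0,0],[0.4,2.2,0,0,-2.1,0],[0.6,3.3,0.4,0,-3.2,0],[0.7,4.4,0.8,0,-4.3,0],[0.9,5.5,1.2,0,-5.4,0],[0.9,5.74,1.6,0,-6.4,0],[0.9,5.74,1.7,0,-6.7,0],[0.9,5.74,1.7,0,-6.7,0]]])

```text
time_s: 8.58
ee_pos: [0.652, 0.1676, 0.2073]
eef_rot: [-3.133, 0.705, 1.775]
force: [0.5, -0.2, -0.1]
grip_width: 0.0659
grip_force: 0.0
```

```bash
python3 look.py w4
```

```text
8.5833 [0.652  0.1676 0.2073] [-3.1331  0.7046  1.7746] [ 0.52   -0.178  -0.0766] 0.0
cam [0.6191 0.3383 0.2954]
grip_bar [ 90.1 156.4] 0.94 [0.4891 0.1084 0.1   ]
hinge [370.1 154.6] 0.79 [0.7382 0.1566 0.094 ]
index_tip [288.9  59.1] 0.95 [0.6416 0.2459 0.125 ]
index_tip [252.6 125.6] 0.47 [0.6273 0.1942 0.125 ]
pointer [279.9  43.2] 0.58 [0.6371 0.2412 0.1   ]
pointer [ 89.6 159. ] 0.25 [0.4877 0.1047 0.1   ]
crop 248 29
```

View pics/w4c.png

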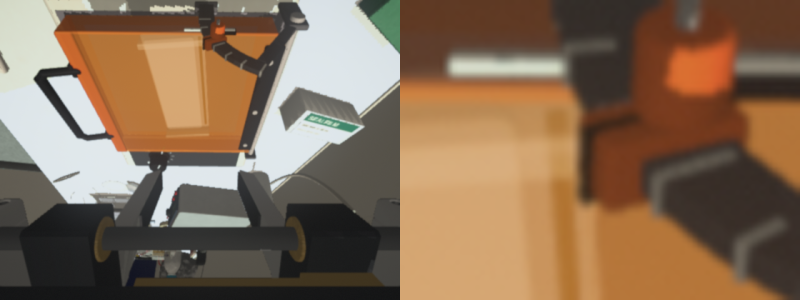

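Run:
```python
from h import *
import json
from scipy.optimize import least_squares
L=lambda f:[np.array(x) for x in json.load(open(f))["c"]]
w3,w4=L("w3.json"),L("w4.json"); t=cam("top"); s=cam("side")
ps=np.radians(11.3); xh=np.array([np.cos(ps),np.sin(ps),0]); yh=np.array([-xh[1],xh[0],0]); H=np.array([.738,.1575,.094])
X=lambda a,r=.085: H-r*np.cos(a[0])*xh+a[1]*yh+np.array([0,0,r*np.sin(a[0])])
for p4 in ((288.9,59.1),(285.4,61)):
  for p3 in ((462.5,95),(464,93.5)):
    r=least_squares(lambda a:np.r_[proj(w3,X(a))-p3,proj(w4,X(a))-p4],[.5,.107])
    q=least_squares(lambda P:np.r_[proj(w3,P)-p3,proj(w4,P)-p4],X([.5,.107])).x-H
    print(r.x,r.fun.round(1),"free",q@xh,q@yh,q[2],np.arctan2(q[2],-q@xh))
for th in (.38,.42,.46,.5,.6): print(th,proj(w4,X([th,.107])),proj(w4,X([th,.1])))
```

```text
[0.41146592 0.10689134] [ 0.1 -1.  -1.1  0.6] free -0.07717945535817522 0.10628414412576015 0.03233674254172564 0.39676166361987436
[0.42479301 0.10766891] [-0.1 -0.5 -0.2  0.3] free -0.0772129125383953 0.10747228640629956 0.03449353737173316 0.4201335655744576
[0.40007568 0.10579498] [-1.   0.3  1.7 -0.2] free -0.07902670511294771 0.10641125514116162 0.034778575412855006 0.41457922924782903
[0.41338449 0.10657942] [-1.3  0.8  2.5 -0.6] free -0.07903769300852415 0.10758925314957887 0.03688743669077596 0.43666019766289144
0.38 [285.93735944  57.18306058] [285.72804304  68.89315076]
0.42 [288.3185425   60.20825798] [288.02978326  71.93781218]
0.46 [290.97228339  63.24305265] [290.59359224  74.99008184]
0.5 [293.90125643  66.28106367] [293.42179435  78.04353114]
0.6 [302.43826285  73.8449149 ] [301.65744696  85.63689955]
```

Call:
step_arm(plan=[[[-0.2,-0.6,-0.5,0,1.0,0],[-0.6,-1.7,-0.6,0,2.1,0],[-0.9,-2.8,-0.7,0,3.2,0],[-1.2,-3.9,-0.7,0,4.3,0],[-1.5,-5.0,-0.7,0,5.4,0],[-1.79,-5.74,-0.72,0,6.4,0],[-1.79,-5.74,-0.72,0,6.7,0],[-1.79,-5.74,-0.72,0,6.7,0]]])

```text
time_s: 9.5
ee_pos: [0.4887, 0.1049, 0.2654]
eef_rot: [3.136, -0.002, 1.764]
force: [0.1, 0.2, 0.2]
grip_width: 0.0657
grip_force: 0.0
```

Call:
step_arm(plan=[[[0.11,0.07,1.0,0,0,0],[0.11,0.07,2.0,0,0,0],[0.11,0.07,3.0,0,0,0],[0.11,0.07,3.7,0,0,0],[0.11,0.07,3.7,0,0,0],[0.11,0.07,3.7,0,0,0],[0.11,0.07,3.7,0,0,0]]], grip=0.34)

```text
time_s: 10.08
ee_pos: [0.4911, 0.1107, 0.1535]
eef_rot: [3.139, 0.001, 1.768]
force: [0.3, -0.3, 0.6]
grip_width: 0.0322
grip_force: 0.0
```

```bash
python3 look.py w5
```

```text
10.0833 [0.4911 0.1107 0.1535] [3.1394 0.0006 1.7683] [ 0.2529 -0.3278  0.6476] 0.0
cam [0.4766 0.1851 0.333 ]
grip_bar [278.5 227.5] 0.6 [0.4909 0.1093 0.1   ]
grip_bar [171.5 155.7] 0.46 [0.401  0.1493 0.1   ]
```

Bar is right under the tool. Descend, then close.

Call:
step_arm(plan=[[[0,0,0.7,0,0,0],[0,0,1.4,0,0,0],[0,0,2.0,0,0,0],[0,0,2.4,0,0,0],[0,0,2.4,0,0,0],[0,0,2.4,0,0,0]]])

```text
time_s: 10.83
ee_pos: [0.4903, 0.1104, 0.0802]
eef_rot: [-3.141, 0.0, 1.768]
force: [1.1, 0.1, 0.6]
grip_width: 0.0316
grip_force: 0.0
```

Call:
step_arm(plan=[[[0,0,0,0,0,0],[0,0,0,0,0,0],[0,0,0,0,0,0],[0,0,0,0,0,0],[0,0,0,0,0,0],[0,0,0,0,0,0]]], grip=0.0, squeeze=25)

```text
time_s: 11.33
ee_pos: [0.4875, 0.1099, 0.0797]
eef_rot: [-3.135, 0.0, 1.768]
force: [-19.1, -5.3, 8.4]
grip_width: 0.0111
grip_force: 25.0
```

Call:
step_arm(plan=[[[0,-0.09,0,0,0,0],[0,-0.09,-0.3,0,0,0],[0,-0.05,-0.6,0,0,0],[0,-0.03,-0.85,0,0,0],[0,0.03,-1.2,0,0,0],[0,0.09,-1.5,0,0,0],[0,0.12,-1.68,0,0,0],[0,0.12,-1.68,0,0,0]]])

```text
time_s: 12.0
ee_pos: [0.4935, 0.111, 0.1315]
eef_rot: [-3.141, 0.0, 1.768]
force: [-5.6, -2.0, -3.4]
grip_width: 0.011
grip_force: 25.0
```

Call:
step_arm(plan=[[[0,0.05,-0.2,0,0,0],[0,0.11,-0.45,0,0,0],[0,0.17,-0.7,0,0,0],[0,0.25,-0.95,0,0,0],[0,0.35,-1.2,0,0,0],[0,0.44,-1.4,0,0,0],[0,0.53,-1.6,0,0,0],[0,0.56,-1.69,0,0,0]]])

```text
time_s: 12.67
ee_pos: [0.5097, 0.1142, 0.1822]
eef_rot: [-3.139, 0.0, 1.768]
force: [-10.3, -3.6, -1.9]
grip_width: 0.0109
grip_force: 25.0
```

```bash
python3 look.py w6
python3 - <<'E'
from h import *
im=ctrl.camera("side"); print(ctrl.place_of("index_tip","side")[:2],ctrl.place_of("pointer","side")[:2])
a=cv2.resize(im[165:225,270:350,::-1],None,fx=5,fy=5,interpolation=cv2.INTER_CUBIC)
w=cv2.imread("pics/w6c.png"); 
t=ctrl.camera("top"); b=cv2.resize(t[130:190,190:270,::-1],None,fx=5,fy=5,interpolation=cv2.INTER_CUBIC)
cv2.imwrite("pics/m6.png",np.vstack([w if w is not None else np.zeros((300,800,3),np.uint8),np.hstack([a,b])]))
E
```

```text
12.6667 [0.5097 0.1142 0.1822] [-3.1394  0.0002  1.768 ] [-10.3428  -3.5602  -1.869 ] 24.99943256378174
cam [0.4961 0.1886 0.3617]
grip_bar [280.3 266.1] 0.55 [0.5199 0.0667 0.1   ]
hinge [536.5 216.8] 0.94 [0.7388 0.1575 0.094 ]
index_tip [498.2  84.9] 0.88 [0.6435 0.2484 0.125 ]
pointer [495.3  95.1] 0.62 [0.6597 0.2471 0.1   ]
crop 458 54
[{'at': [252.4, 194.2], 'confidence': 0.41}] [{'at': [311.1, 179.3], 'confidence': 0.59}]
```

View pics/m6.png

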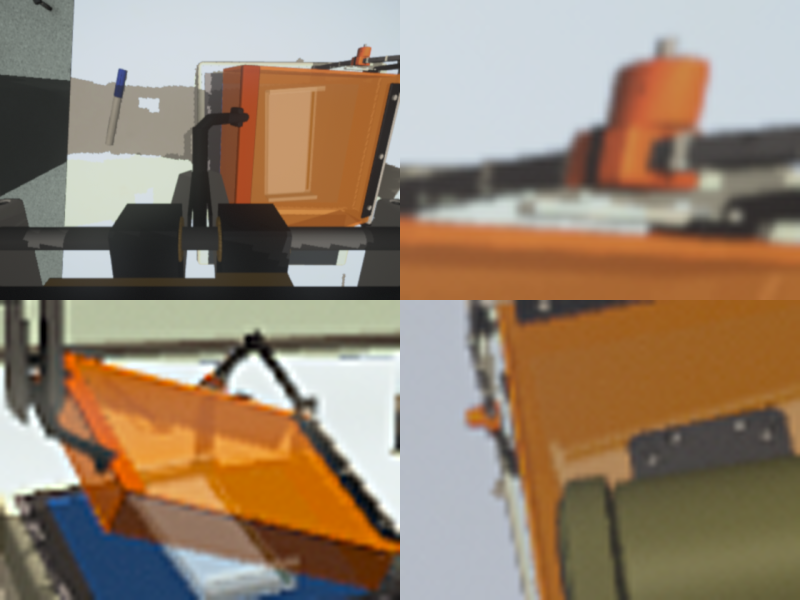

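Run:
```python
from h import *
import json
from scipy.optimize import least_squares
J={k:json.load(open(k+".json")) for k in("w3","w4","w6")}; C={k:[np.array(x) for x in J[k]["c"]] for k in J}
ps=np.radians(11.3); xh=np.array([np.cos(ps),np.sin(ps),0]); yh=np.array([-xh[1],xh[0],0]); H=np.array([.738,.1575,.094])
X=lambda a,r=.085: H-r*np.cos(a[0])*xh+a[1]*yh+np.array([0,0,r*np.sin(a[0])])
r=least_squares(lambda a:np.r_[tuple(proj(C[k],X(a))-J[k]["index_tip"] for k in J)],[.5,.107]); print(r.x,r.fun.round(1))
q=least_squares(lambda P:np.r_[tuple(proj(C[k],P)-J[k]["index_tip"] for k in J)],X([.5,.107])); v=q.x-H; print(q.fun.round(1),v@xh,v@yh,v[2],np.arctan2(v[2],-v@xh))
r=least_squares(lambda a:proj(C["w6"],X(a))-J["w6"]["pointer"],[.4,.1]); print("pointer w6",r.x)
r=least_squares(lambda a:proj(C["w6"],X(a))-J["w6"]["index_tip"],[.4,.1]); print("index w6",r.x)
for k in("w3","w4"):
  r=least_squares(lambda a:proj(C[k],X(a))-J[k]["pointer"],[.0,.1]); print("pointer shut",k,r.x)
```

```text
[0.41835196 0.10714721] [ 0.7 -1.4 -0.7  0.7 -0.7  0.1]
[ 0.8 -1.1  0.2  0.3 -0.8  0.5] -0.07718596413619533 0.10699691229319479 0.03376922366115506 0.41241440366319454
pointer w6 [0.41424102 0.10046192]
index w6 [0.42373207 0.10717395]
pointer shut w3 [-0.01291045  0.10115088]
pointer shut w4 [-0.23175858  0.0889826 ]
```

Call:
step_arm(plan=[[[0,-0.02,-0.04,0,0,0],[0,-0.03,-0.09,0,0,0],[0,-0.03,-0.09,0,0,0],[0,-0.03,-0.09,0,0,0],[0,-0.03,-0.09,0,0,0],[0,-0.03,-0.09,0,0,0],[0,-0.03,-0.09,0,0,0],[0,-0.03,-0.09,0,0,0]]])

```text
time_s: 13.78
ee_pos: [0.5105, 0.1143, 0.1843]
eef_rot: [3.139, 0.0, 1.768]
force: [5.8, -1.3, -9.0]
grip_width: 0.011
grip_force: 25.0
```

```bash
python3 look.py w7
python3 - <<'E'
from h import *
import json
from scipy.optimize import least_squares
J=json.load(open("w7.json")); C=[np.array(x) for x in J["c"]]
ps=np.radians(11.3); xh=np.array([np.cos(ps),np.sin(ps),0]); yh=np.array([-xh[1],xh[0],0]); H=np.array([.738,.1575,.094])
X=lambda a,r=.085: H-r*np.cos(a[0])*xh+a[1]*yh+np.array([0,0,r*np.sin(a[0])])
for k in("pointer","index_tip"):
  if k in J: print(k,least_squares(lambda a:proj(C,X(a))-J[k],[.4,.1]).x)
o=ctrl.get_obs(); print(np.arcsin((o["ee_pos"][2]+.0188+.0015-.094)/.25507)-.0235,o["joint_vel"])
E
```

```text
13.7833 [0.5105 0.1143 0.1843] [3.1386 0.0002 1.7679] [ 5.815  -1.2755 -9.0065] 25.00001549720764
cam [0.496  0.1886 0.3639]
grip_bar [283.9 264.3] 0.56 [0.5243 0.0684 0.1   ]
hinge [530.8 213.9] 0.89 [0.737  0.1589 0.094 ]
index_tip [494.3  87.4] 0.79 [0.6444 0.2472 0.125 ]
pointer [491.8  99.4] 0.81 [0.6613 0.2443 0.1   ]
crop 454 57
pointer [0.4273769  0.09768511]
index_tip [0.43130418 0.10576679]
0.42512832980375553 [-0.00023615  0.00064293 -0.00074235 -0.00019406 -0.00029182  0.00040827]
```

Pointer (0.427) and index (about 0.43) agree to well under 1 mm, and the arm is still.

```bash
python3 -c "
from station import ctrl
print(ctrl.hand_in())"
```

```text
the job is handed in; nothing more can be done
None
```

I turned the dial to the green mark with the shield shut, raised the shield to the index (pointer about 0.427 rad, index about 0.43), and handed the job in at about 14 s with the gripper holding it still; no verdict came back.

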